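# Check the gas charge of a cooling unit with a pencil gauge

### The job

Take the blue pencil pressure gauge out of its black stand and press its open end squarely down over the valve on top of the white cooling unit, keeping the push between 10 and 22 newtons for about a second, so that the gas pushes the white rod out of the gauge's top. Then stand the gauge upright in its stand again, mouth down and fully home, with the rod still showing its reading. Never load the unit with more than 22 newtons through the gauge, and leave the other things on the bench where they are.

Things in the scene. Friction and masses are not known exactly. Their poses are not given: they have to be found in the camera images.
- gauge_grip (a point): Centre of the blue square grip (22 x 22 mm, 43 mm tall) of the loose gauge; z points to its top, x and y are square to the grip's faces. On its axis: grip top 21 mm above, orange rod cap's top 25 mm above (up to 49 mm with the rod out: keep clear); 22 mm below, the top of a steel finger flange (32 mm diameter, 5 mm thick). Starts upright in the stand, rod in.
- gauge_mouth (a point): Centre of the gauge's open mouth, 63 mm below gauge_grip; same axes. The brass chuck around it is 24 mm in diameter and 36 mm long; its bore is 15 mm in diameter. The rod's foot (a plunger) hangs in the bore 6 mm above the mouth while the rod is in.
- rod (a joint): How far the rod stands out of the gauge's top (m): 0 in, 0.024 at most. A spring of 0.15 N/mm and 3.3 N of friction hold it, so it stays where the valve has pushed it. With the gauge fully pressed on, the gas pushes it out by about 7 to 18 mm, depending on the hidden pressure.
- valve (a point): Top centre of the 32 mm aluminium boss on the white unit, on the vertical valve axis. The brass insert above it stands h higher than drawn, h unknown, 0 to 16 mm, not measured. Above this point: top of the 30 mm black rubber washer at 20 mm + h, stem (13 mm diameter, chamfered) up to 30 mm + h, steel pin (10 mm diameter) up to 48 mm + h. The mouth goes over pin and stem and seats on the washer.
- stand_floor (a point): Centre of the flat floor of the round hole (28 mm diameter, 25 mm deep, chamfered mouth) in the fixed black stand (70 x 70 x 35 mm high). It lies 10 mm above the bench; the gauge stands on it mouth down, so gauge_grip is then 73 mm above the bench.
- module: Bystander: a loose metal transceiver module with a blue pull tab lying on the bench, about 100 x 18 x 12 mm; origin at the underside of its metal part. Leave it alone.
- driver: Bystander: a screwdriver lying on the bench, origin on its underside. Leave it alone.
- jar: Bystander: a small amber jar, 44 mm diameter, 50 mm high, origin at its underside. Leave it alone.
- unit: The fixed white cooling unit, 120 x 100 mm, block top 46 mm and boss top 52 mm above the bench; origin under the valve. Feel of the valve: over the last 22 mm before the mouth meets the washer, the pin pushes the gauge back with up to 4 to 6.5 N (hidden gas pressure, constant); then the washer gives 1 mm for every 4.5 N more and stops hard after 6 mm.
- gauge: The whole gauge, about 0.14 kg; origin at its mouth, z axis towards its top.
There are look-alikes about, which are no part of the job. What is meant by the part that bears stand_floor is not orange, and is the larger of those in its own colour. There is more than one size of the unit; the job needs the smaller.

How it is judged:
By the outcome, as a careful person would: the job done as asked, in the order asked, and still so for the second after the job is handed in, with the robot touching nothing.
It also fails if it takes over 59 s, if anything falls off the work surface, if the arm or the gripper's body presses on something with over 40 N, if the wrist force passes 120 N, or if a joint passes its speed limit or range.

### The arm

A 7-joint arm with a two-finger parallel gripper is mounted at the origin on the work surface. World frame = base frame: x ahead of the robot, y to its left, z up, the work surface at z = 0. Lengths are in mm, angles in rad, forces in N, time in s.
With the tool pointing down it reaches from about 425 to 925 mm from the base axis. Payload 6.8 kg.
Tool frame: the origin (TCP) lies at the very end of the fingers, on their centre line; the grasp point (between the pads) lies behind it (env.grasp_offset is the z of the grasp point in the tool frame, in mm); z points along the fingers, y is the line along which they close (so a half turn about z gives the same grasp; the last joint's range is limited). The gripper opens to 85 mm and grips with 20 to 120 N. Pads are 22 mm wide; open, the fingers measure 114 mm over their backs; the gripper's body (76 mm by 85 mm) begins 54 mm behind the grasp point. The pads swing forward as they close: fully open they stand 13 mm farther back than shut.
Start: joints at [-1.427, 0.477, 0.022, 1.555, -0.011, 1.109, -0.083], TCP at [168.17, 653.732, 231.308] pointing down, gripper open.
Joint ranges: [-2.96, 2.96], [-0.34, 2.1], [-1.41, 1.46], [0.24, 2.44], [-1.37, 4.51], [0.17, 1.92], [-2.96, 2.96]. Speed limits (rad/s): [2.39, 2.39, 3.14, 3.14, 3.14, 3.14, 3.14].

### API

Orientations are given as a unit quaternion [x, y, z, w].
In Python, from bench import state, cams, workorder, env gives the robot as it stands.
- The arm moves only by the tool servo_tool, never from a script. Its argument "commands" is a list of rows, each a list of 7 numbers: the turn, a rotation vector about the tool's x, y, z in degrees, then the shift along the tool's x, y, z in mm, then the opening in per cent of the stroke, from 0 (shut) to 100 (fully open). In form: [[wx, wy, wz, tx, ty, tz, claw], ...]. A call has 1 to 5 rows; each row is the pose to reach, as a shift and turn from the pose commanded when the call began, along the tool's axes at that moment; what a row does not reach only later rows make up. A row lasts 1/12 s, in which the tool goes at most 41.7 mm and 7.16 degrees, less where a joint would pass 70% of its speed; a pose out of reach is approached as far as the arm can. A call with a gripper value outside its range is refused whole. The fingers move at their own pace and stop on an object; "squeeze" is the grip in N (left out, the last holds). Time passes only in rows, so rows that repeat a pose let the fingers close. It gives the time, the measured TCP pose, the force, the opening and the grip force at its end, in the units of the state.
- state(): the state, without advancing time (a new reading comes with each control period).
- cams.grab_frame(name): name is "scene" or "side" or "wrist"; returns the picture (400x640x3 uint8, red, green, blue); there is no depth.
- cams.camera_params(name): a dict with "fx", "fy", "cx", "cy" (pixels), "world_from_camera" (4x4, takes a point from camera to world coordinates). Camera axes: x right, y down, z forward; pixel columns grow to the right and rows downward; lengths in mm; the calibration is good to about 2 mm. A picture is of the moment at which its call begins: read the wrist's pose just before it. camera_params takes no time and is no camera call; for the wrist camera it gives the pose at the moment of the call.
- workorder.finish_job(): hands the job in; it is judged then, once.
The state is a dict: "t": time; "joint_pos": joint angles; "qvel": joint speeds; "effort": joint torques, N m; "tool_pos": TCP position; "eef_rot": TCP orientation; "force": force on the tool from outside, world axes, zero at the start; "wrist_torque": the same for the moment, N m; "finger_gap": finger opening in mm; "finger_force": force on a finger pad.
Only numpy, scipy, OpenCV 4.12 (cv2) and the standard library are available. Lean on these libraries where they do the work, as an engineer would, in place of code of your own. Each camera call takes 0.05 s, during which the arm holds its last target. There are 200 camera calls.

## Working session

There is one attempt and no reset: what is moved stays moved. The work goes in short steps, Python scripts to look and compute and a tool call to move; the robot and the scene stay as the last step left them, time stands still between calls to the robot, and variables do not carry over. Pictures are saved under pics/ and viewed, at most 10 in all, crops included, and the job is handed in when it is done.

Besides the shell and the picture viewer there is one more tool, called after ">>>" as name(argument=value, ...) on one line, values as JSON. servo_tool: Moves the arm, as the interface text tells. Its arguments: {"type":"object","properties":{"commands":{"type":"array","items":{"type":"array","items":{"type":"number"}}},"squeeze":{"type":"number"}},"required":["commands"]}

```bash
ls; mkdir -p pics; python3 - <<'E'
from bench import state, cams, workorder, env
import cv2,json
print(state()); print(env.grasp_offset)
for n in ("scene","side"):
    im=cams.grab_frame(n); cv2.imwrite(f"pics/{n}0.png",im[:,:,::-1])
    print(n,{k:(v.tolist() if hasattr(v,'tolist') else v) for k,v in cams.camera_params(n).items()})
E
```

```text
pics
{'t': 0.0, 'joint_pos': array([-1.4271141 ,  0.47780991,  0.02235305,  1.55644503, -0.01148379,
        1.10930637, -0.08311241]), 'qvel': array([-2.01634430e-05, -2.15401080e-03, -2.38653629e-03, -8.25297012e-04,
       -1.22377731e-03, -3.31537076e-04, -1.65771460e-03]), 'effort': array([-7.90620452e-04, -5.96460450e+01,  1.60742920e+00, -2.81185806e+01,
        1.23997981e-02,  9.38919053e-03, -1.04335842e-05]), 'tool_pos': array([168.04273293, 653.13756569, 230.32212086]), 'eef_rot': array([ 1.25556476e-01,  9.92086047e-01, -9.19390856e-04, -3.68257562e-05]), 'force': array([-0.17360229,  0.30230984,  0.93089842]), 'wrist_torque': array([ 0.04369938,  0.04309692, -0.01730122]), 'finger_force': 0.0, 'finger_gap': 85.51070558096923}
-18.700000000000003
scene {'fx': 383.6801349989213, 'fy': 383.6801349989213, 'cx': 322.21270764650416, 'cy': 195.97803667685633, 'world_from_camera': [[0.521360760545914, 0.6621864105521575, -0.5382305407936601, 1029.905301536126], [0.8533332724885989, -0.4062718569728943, 0.32674991093448674, -230.29312472246062], [-0.0022985706178203953, -0.629644610801876, -0.7768799010537404, 714.9890863691273], [0.0, 0.0, 0.0, 1.0]]}
side {'fx': 452.95039449457096, 'fy': 452.95039449457096, 'cx': 322.21631633362625, 'cy': 201.73396695763176, 'world_from_camera': [[0.9750892297832627, -0.14435231769276063, 0.1684143768726762, 433.9807824254296], [-0.22102617329141494, -0.6962154507404251, 0.6829578880651868, -582.0809064681266], [0.01866613727681542, -0.7031688662953125, -0.7107778280110657, 663.9202401152158], [0.0, 0.0, 0.0, 1.0]]}
```

View pics/scene0.png

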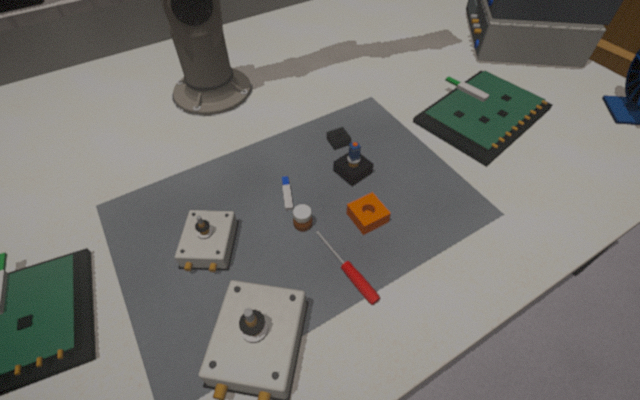

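View pics/side0.png

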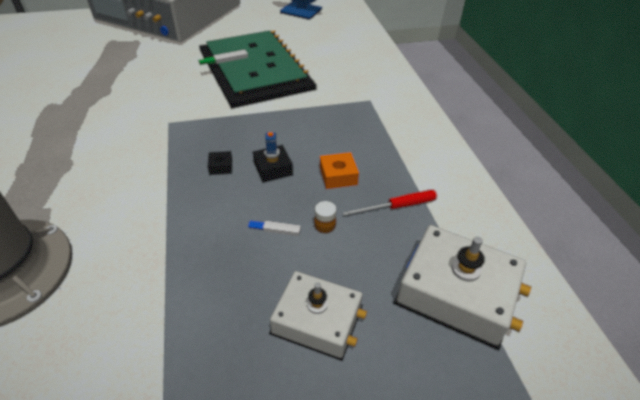

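Candidates, as scene pixels:
- **Stand:** larger black (353,167) with the gauge in it, small black (338,137), orange (368,212).
- **Unit:** small (207,240), large (256,335).

I choose the larger black stand and the smaller unit, and will check both in one close crop mosaic.

```bash
cat > h.py <<'E'
import numpy as np, cv2
from bench import state, cams, workorder, env
def proj(P,name,c=None):
    c=c or cams.camera_params(name); M=np.linalg.inv(np.array(c["world_from_camera"]))
    p=M[:3,:3]@np.asarray(P,float)+M[:3,3]; return np.array([c["fx"]*p[0]/p[2]+c["cx"],c["fy"]*p[1]/p[2]+c["cy"]])
def ray(uv,name,c=None):
    c=c or cams.camera_params(name); W=np.array(c["world_from_camera"])
    d=W[:3,:3]@[(uv[0]-c["cx"])/c["fx"],(uv[1]-c["cy"])/c["fy"],1]; return W[:3,3],d/np.linalg.norm(d)
def onz(uv,z,name,c=None):
    o,d=ray(uv,name,c); return o+d*(z-o[2])/d[2]
def tri(rays):
    A=sum(np.eye(3)-np.outer(d,d) for o,d in rays); b=sum((np.eye(3)-np.outer(d,d))@o for o,d in rays)
    X=np.linalg.solve(A,b); return X,[float(np.linalg.norm((np.eye(3)-np.outer(d,d))@(X-o))) for o,d in rays]
E
python3 - <<'E'
from h import *
a=cv2.imread("pics/scene0.png");b=cv2.imread("pics/side0.png")
def crop(im,x,y,w=80,h=60): return cv2.resize(im[y:y+h,x:x+w],(400,300),interpolation=cv2.INTER_CUBIC)
m=np.vstack([np.hstack([crop(a,315,130),crop(a,170,205)]),np.hstack([crop(b,230,125),crop(b,275,270)])])
cv2.imwrite("pics/mos.png",m)
print(proj([0,0,0],"scene"),proj([168,653,231],"scene"))
E
```

```text
[212.5216805   90.63528281] [426.07547454 -16.46424754]
```

View pics/mos.png

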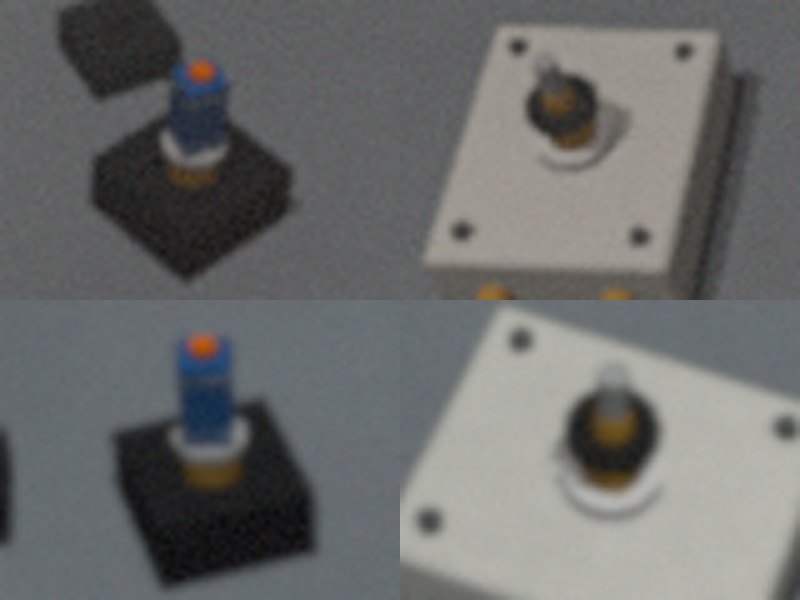

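```bash
python3 - <<'E'
from h import *
def T(n,a,b): 
    X,e=tri([ray(a,"scene"),ray(b,"side")]); print(n,X.round(1),np.round(e,1)); return X
T("cap",(354.8,143.6),(270.2,133.6))
print(onz((354.8,143.6),98,"scene"),onz((270.2,133.6),98,"side"))
T("pin",(198.2,216.6),(317.6,283.6))
# unit block top holes (scene, side)
s=lambda x,y:(170+(x-400+.5)/5-.5,205+(y+.5)/5-.5); d=lambda x,y:(275+(x-400+.5)/5-.5,270+(y-300+.5)/5-.5)
sc=[s(518,47),s(683,51),s(461,231),s(640,237)]
for q in sc: print(onz(q,46,"scene").round(1),proj(onz(q,46,"scene"),"side").round(1))
print([np.round(d(*q),1) for q in [(520,340),(429,521),(787,428)]])
print("ring side bottom", onz(d(610,518),52,"side"), "ring scene bottom",onz(s(570,165),52,"scene"))
from scipy.spatial.transform import Rotation as R
st=state(); print(R.from_quat(st["eef_rot"]).as_matrix().round(3))
c=cams.camera_params("wrist"); print(c)
E
```

```text
cap [507.1 176.6  97. ] [0.3 0.3]
[508.23524785 175.62510808  98.        ] [506.82403747 175.77425216  98.        ]
pin [ 522.7 -208.1  103.1] [0.3 0.3]
[ 463.3 -213.1   46. ] [280.2 314.5]
[ 502.6 -153.    46. ] [298.2 278.4]
[ 539.8 -264.    46. ] [336.6 334.6]
[ 580.1 -203.5   46. ] [351.9 295.7]
[array([298.6, 277.6]), array([280.4, 313.8]), array([352. , 295.2])]
ring side bottom [ 517.59604783 -226.04729901   52.        ] ring scene bottom [ 537.20395936 -215.47557746   52.        ]
[[-0.968  0.249 -0.   ]
 [ 0.249  0.968 -0.002]
 [-0.    -0.002 -1.   ]]
{'fx': 324.39618990623603, 'fy': 324.39618990623603, 'cx': 312.2696201857556, 'cy': 204.65214055602496, 'world_from_camera': array([[ 2.48700137e-01,  9.31815870e-01,  2.64324470e-01,
         9.97682401e+01],
       [ 9.68576938e-01, -2.38516156e-01, -7.04894193e-02,
         6.69159484e+02],
       [-2.63750323e-03,  2.73549314e-01, -9.61854363e-01,
         3.71683063e+02],
       [ 0.00000000e+00,  0.00000000e+00,  0.00000000e+00,
         1.00000000e+00]])}
```

>>> servo_tool(commands=[[0,0,0,-30,-26,0,100],[0,0,0,-61,-51,0,100],[0,0,0,-91,-77,0,100],[0,0,0,-122,-103,0,100],[0,0,0,-152,-129,0,100]])

```text
t: 0.52
tool_pos: [284.1, 488.9, 230.9]
eef_rot: [0.126, 0.992, -0.0, -0.0]
force: [1.1, 0.4, 0.1]
finger_gap: 85.3
finger_force: 0.0
```

>>> servo_tool(commands=[[0,0,0,-30,-26,0,100],[0,0,0,-61,-51,0,100],[0,0,0,-91,-77,0,100],[0,0,0,-122,-103,0,100],[0,0,0,-152,-129,0,100]])

```text
t: 0.93
tool_pos: [399.0, 326.1, 231.2]
eef_rot: [0.126, 0.992, -0.0, -0.0]
force: [1.8, -0.5, -0.7]
finger_gap: 85.3
finger_force: 0.0
```

>>> servo_tool(commands=[[0,0,0,-30,-26,0,100],[0,0,0,-61,-51,0,100],[0,0,0,-91,-77,0,100],[0,0,0,-122,-103,0,100],[0,0,0,-143,-119,0,100]])

```text
t: 1.35
tool_pos: [508.7, 172.8, 231.3]
eef_rot: [0.127, 0.992, -0.001, 0.0]
force: [-0.7, 0.7, -0.2]
finger_gap: 85.6
finger_force: 0.0
```

```bash
python3 - <<'E'
from h import *
from scipy.spatial.transform import Rotation as R
s=state(); c=cams.camera_params("wrist"); im=cams.grab_frame("wrist"); cv2.imwrite("pics/w1.png",im[:,:,::-1])
s=state();print(s["tool_pos"],s["joint_pos"],s["force"],R.from_quat(s["eef_rot"]).as_matrix().round(4).tolist())
np.savez("w1.npz",W=c["world_from_camera"],k=[c["fx"],c["fy"],c["cx"],c["cy"]])
print([proj(p,"wrist").round() for p in ([507,176,98],[507,176,73],[507,176,35])])
E
```

```text
[511.45227335 168.72324382 231.45787428] [-0.6737588   0.25388072  0.28305956  1.89883044 -0.07880611  0.99900702
  0.95288519] [ 2.10120988 -4.37991256  0.98906372] [[-0.9661, 0.2583, 0.0024], [0.2583, 0.9661, -0.0033], [-0.0032, -0.0025, -1.0]]
[array([322., 188.]), array([321., 182.]), array([320., 175.])]
```

View pics/w1.png

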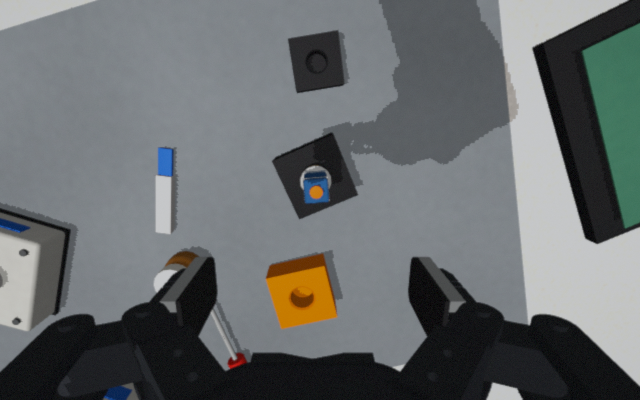

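```bash
python3 - <<'E'
from h import *
im=cv2.imread("pics/w1.png"); cv2.imwrite("pics/w1c.png",cv2.resize(im[160:220,280:360],(800,600),interpolation=cv2.INTER_CUBIC))
z=np.load("w1.npz"); k=z["k"]; c=dict(fx=k[0],fy=k[1],cx=k[2],cy=k[3],world_from_camera=z["W"])
print(onz((316.5,191.5),98,"wrist",c), z["W"][:3,3])
E
```

```text
[505.39774158 175.20914344  98.        ] [440.41728374 188.98218843 372.49612253]
```

View pics/w1c.png

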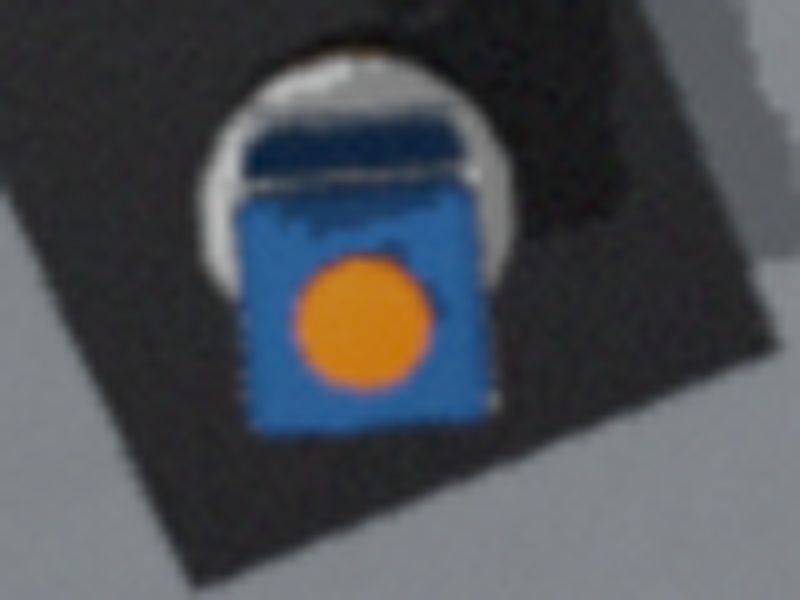

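```bash
python3 - <<'E'
from h import *
from scipy.spatial.transform import Rotation as R
z=np.load("w1.npz"); k=z["k"]; c=dict(fx=k[0],fy=k[1],cx=k[2],cy=k[3],world_from_camera=z["W"])
f=lambda x,y,Z: onz((280+(x+.5)/10-.5,160+(y+.5)/10-.5),Z,"wrist",c)
P=np.array([f(*q,94) for q in [(240,195),(478,182),(492,415),(255,432)]]); print(P.round(1),P.mean(0),f(364,322,98))
E=[P[1]-P[0],P[2]-P[1],P[2]-P[3],P[3]-P[0]]; print([(np.linalg.norm(e).round(1),np.degrees(np.arctan2(e[1],e[0])).round(1)) for e in E])
s=state(); m=R.from_quat(s["eef_rot"]).as_matrix(); print(s["tool_pos"],"tool y yaw",np.degrees(np.arctan2(m[1,1],m[0,1])))
for T in ([506,175.5,65],):
    print("shift",m.T@(np.array(T)-s["tool_pos"]))
E
```

```text
[[492.7 166.9  94. ]
 [496.8 187.2  94. ]
 [517.6 183.4  94. ]
 [513.8 162.6  94. ]] [505.19291784 175.007614    94.        ] [505.49368624 174.69041229  98.        ]
[(np.float64(20.8), np.float64(78.6)), (np.float64(21.1), np.float64(-10.5)), (np.float64(21.2), np.float64(79.7)), (np.float64(21.5), np.float64(-11.5))]
[511.45227335 168.72324382 231.45787428] tool y yaw 75.0321560920987
shift [  7.55108028   5.55778167 166.42105596]
```

The cap is at wrist (316,192), giving gauge axis ≈ (506,175). The larger black stand is confirmed. The grip is about 4° off the tool's yaw, so I correct that and let the arm settle.

>>> servo_tool(commands=[[0,0,-4,0,0,30,100],[0,0,-4,0,0,50,100],[0,0,-4,0,0,60,100],[0,0,-4,0,0,60,100],[0,0,-4,0,0,60,100]])

```text
t: 1.82
tool_pos: [506.9, 177.5, 171.3]
eef_rot: [0.091, 0.996, -0.0, -0.0]
force: [0.1, -0.3, 0.0]
finger_gap: 85.4
finger_force: 0.0
```

```bash
python3 - <<'E'
from h import *
from scipy.spatial.transform import Rotation as R
s=state(); c=cams.camera_params("wrist"); im=cams.grab_frame("wrist")
hsv=cv2.cvtColor(im,cv2.COLOR_RGB2HSV); mk=cv2.inRange(hsv,(8,150,120),(22,255,255)); mk[:120]=0
n,l,st,ce=cv2.connectedComponentsWithStats(mk)
for i in range(1,n):
    if 30<st[i,4]: print(ce[i],st[i], onz(ce[i],98,"wrist",c).round(1))
bl=cv2.inRange(hsv,(100,120,60),(125,255,255)); 
m=R.from_quat(s["eef_rot"]).as_matrix(); print(s["tool_pos"],"yaw",np.degrees(np.arctan2(m[1,1],m[0,1])),m.round(4).tolist(),proj([506,175,98],"wrist",c))
print("shift",m.T@(np.array([506,175.2,58])-s["tool_pos"]), state()["tool_pos"])
E
```

```text
[310.59585492 216.03626943] [303 209  16  15 193] [505.3 174.6  98. ]
[286.56149279 327.11591744] [ 244  297   81   62 3537] [590.2 140.1  98. ]
[506.89129602 177.48864579 171.27898644] yaw 79.58162083847608 [[-0.9835, 0.1808, -0.0008], [0.1808, 0.9835, -0.0005], [0.0007, -0.0006, -1.0]] [311.33663158 216.94428114]
shift [  0.38204475  -2.34375571 113.28072179] [507.48731139 177.72772351 172.02100264]
```

>>> servo_tool(commands=[[0,0,0,0.5,-2.5,30,100],[0,0,0,0.5,-2.5,60,100],[0,0,0,0.5,-2.5,85,100],[0,0,0,0.5,-2.5,103,100],[0,0,0,0.5,-2.5,112,100]])

```text
t: 2.28
tool_pos: [505.9, 175.2, 58.3]
eef_rot: [0.091, 0.996, -0.0, -0.0]
force: [0.2, 0.1, 0.6]
finger_gap: 86.0
finger_force: 0.0
```

>>> servo_tool(commands=[[0,0,0,0,0,0,60],[0,0,0,0,0,0,40],[0,0,0,0,0,0,31],[0,0,0,0,0,0,28],[0,0,0,0,0,0,26]], squeeze=60)

```text
t: 2.7
tool_pos: [507.0, 175.3, 60.5]
eef_rot: [0.091, 0.996, 0.001, 0.001]
force: [-0.2, -0.1, 0.7]
finger_gap: 25.5
finger_force: 0.0
```

>>> servo_tool(commands=[[0,0,0,0,0,0,20],[0,0,0,0,0,0,10],[0,0,0,0,0,0,0],[0,0,0,0,0,0,0],[0,0,0,0,0,0,0]])

```text
t: 3.12
tool_pos: [506.9, 175.1, 60.4]
eef_rot: [0.091, 0.996, 0.001, 0.001]
force: [-0.8, -0.5, 7.5]
finger_gap: 21.1
finger_force: 59.1
```

>>> servo_tool(commands=[[0,0,0,0,0,-3,0],[0,0,0,0,0,-10,0],[0,0,0,0,0,-22,0],[0,0,0,0,0,-40,0],[0,0,0,0,0,-60,0]])

```text
t: 3.53
tool_pos: [505.4, 174.5, 119.7]
eef_rot: [0.091, 0.996, -0.001, -0.001]
force: [0.1, 0.1, -1.7]
finger_gap: 21.2
finger_force: 58.8
```

>>> servo_tool(commands=[[0,0,0,0,0,-25,0],[0,0,0,0,0,-45,0],[0,0,0,0,0,-60,0],[0,0,0,0,0,-60,0],[0,0,0,0,0,-60,0]])

```text
t: 3.95
tool_pos: [506.4, 175.1, 179.9]
eef_rot: [0.091, 0.996, 0.001, 0.001]
force: [0.0, -0.5, -0.7]
finger_gap: 20.9
finger_force: 59.0
```

```bash
python3 - <<'E'
from h import *
from scipy.spatial.transform import Rotation as R
s=state(); im=[cams.grab_frame(n) for n in("scene","side","wrist")]
m=R.from_quat(s["eef_rot"]).as_matrix()
print(s["tool_pos"],m.round(4).tolist(),s["force"],s["finger_gap"],s["finger_force"])
for p in ([522,-208,240],): print("shift",m.T@(np.array(p)-s["tool_pos"]))
out=[]
for n,i in zip(("scene","side"),im):
    u=proj(s["tool_pos"],n).astype(int); print(n,u); out.append(cv2.resize(i[max(0,u[1]-50):,max(0,u[0]-30):][:100,:60],(360,600),interpolation=cv2.INTER_CUBIC))
cv2.imwrite("pics/held.png",np.hstack(out)[:,:,::-1])
E
```

```text
[506.36737975 175.0625326  179.89040956] [[-0.9835, 0.1809, 0.0013], [0.1809, 0.9835, 0.0009], [-0.0011, 0.0012, -1.0]] [ 0.03453583 -0.47109707 -0.66835758] 20.898411337774725 59.00116145610809
shift [ -84.72877554 -373.8467085   -60.44930687]
scene [356 115]
side [267  99]
```

View pics/held.png

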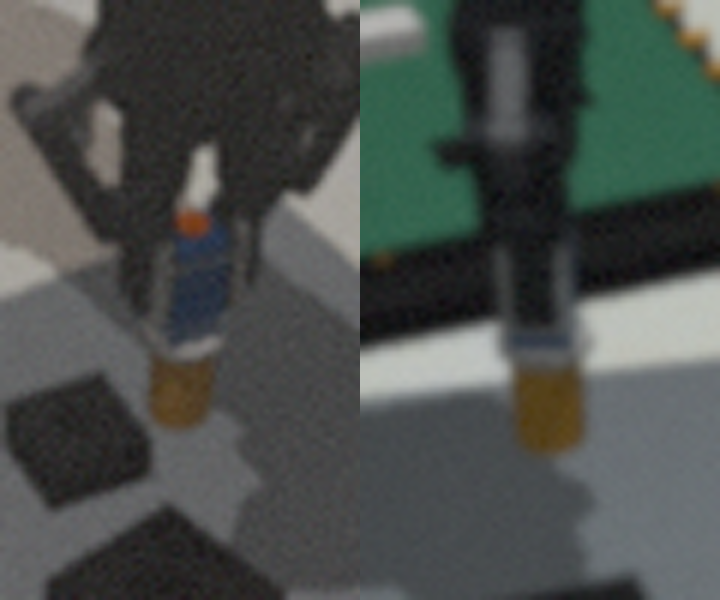

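>>> servo_tool(commands=[[0,0,0,-8,-37,-5,0],[0,0,0,-17,-75,-10,0],[0,0,0,-25,-112,-15,0],[0,0,0,-34,-150,-20,0],[0,0,0,-42,-187,-20,0]])

```text
t: 4.52
tool_pos: [513.3, -18.6, 199.1]
eef_rot: [0.091, 0.996, -0.0, -0.0]
force: [0.0, -0.4, -1.3]
finger_gap: 21.2
finger_force: 59.1
```

>>> servo_tool(commands=[[0,0,0,-9,-38,0,0],[0,0,0,-17,-76,0,0],[0,0,0,-26,-114,0,0],[0,0,0,-34,-150,0,0],[0,0,0,-40,-174,0,0]])

```text
t: 4.93
tool_pos: [520.0, -199.2, 198.2]
eef_rot: [0.093, 0.996, -0.001, -0.001]
force: [0.0, 0.5, -1.3]
finger_gap: 21.2
finger_force: 59.2
```

>>> servo_tool(commands=[[0,0,0,-2,-7,0,0],[0,0,0,-3,-13,0,0],[0,0,0,-3,-13,0,0],[0,0,0,-3,-13,0,0],[0,0,0,-3,-13,0,0]])

```text
t: 5.35
tool_pos: [522.2, -206.3, 198.8]
eef_rot: [0.09, 0.996, 0.0, -0.0]
force: [-0.2, 0.2, -1.2]
finger_gap: 20.9
finger_force: 59.3
```

```bash
python3 - <<'E'
from h import *
from scipy.spatial.transform import Rotation as R
s=state(); im=[cams.grab_frame(n) for n in("scene","side")]
m=R.from_quat(s["eef_rot"]).as_matrix()
print(s["tool_pos"],m.round(4).tolist(),s["force"],s["finger_gap"],s["finger_force"])
out=[]
for n,i in zip(("scene","side"),im):
    u=proj(s["tool_pos"]-[0,0,70],n).astype(int); x0,y0=u[0]-33,u[1]-50; print(n,x0,y0); out.append(cv2.resize(i[y0:y0+100,x0:x0+66],(396,600),interpolation=cv2.INTER_CUBIC))
cv2.imwrite("pics/hov.png",np.hstack(out)[:,:,::-1])
E
```

```text
[ 522.23268321 -206.34853949  198.81088301] [[-0.9839, 0.1785, -0.0008], [0.1785, 0.9839, 0.0011], [0.001, 0.0009, -1.0]] [-0.17427696  0.18403028 -1.21276172] 20.86923853870155 59.29177701473236
scene 162 158
side 284 222
```

View pics/hov.png

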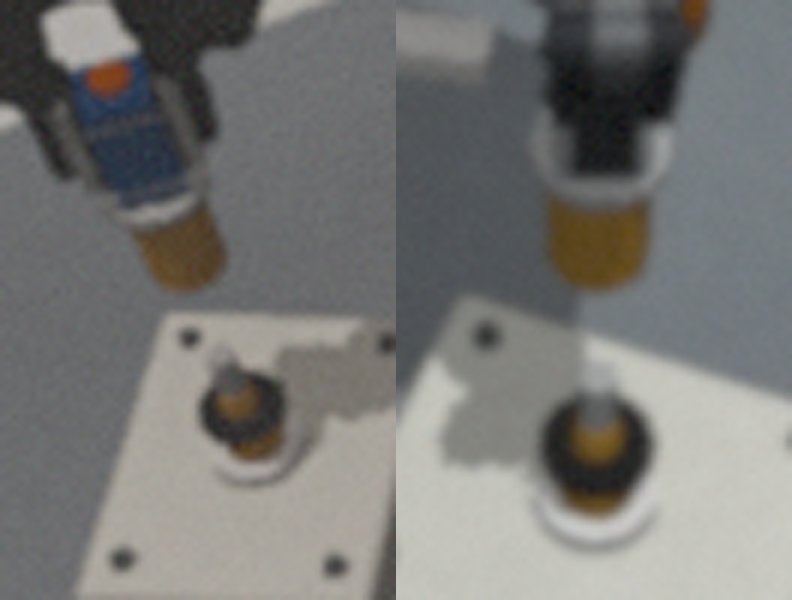

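```bash
cat > fit.py <<'E'
from h import *
from scipy.optimize import least_squares
C={n:cams.camera_params(n) for n in("scene","side")}
O={"scene":(162,158,0),"side":(284,222,396)}
a=np.linspace(0,2*np.pi,73)
def bb(X,Y,r,zs,n):
    p=np.array([proj([X+r*np.cos(t),Y+r*np.sin(t),z],n,C[n]) for z in zs for t in a])
    x0,y0,ox=O[n]; u=(p[:,0]-x0+.5)*6-.5+ox; v=(p[:,1]-y0+.5)*6-.5
    return dict(l=u.min(),r=u.max(),t=v.min(),b=v.max())
def fit(name,r,zf,obs,p0):
    f=lambda p:[bb(p[0],p[1],r,zf(p),n)[k]-v for n,k,v in obs]
    s=least_squares(f,p0); print(name,s.x.round(2),"res px",np.round(np.array(s.fun)/6,1))
fit("mouth",12,lambda p:[148.4],[("scene","b",293),("scene","r",228),("side","l",548),("side","r",649),("side","b",292)],[522,-206])
fit("mouth freez",12,lambda p:[p[2]],[("scene","b",293),("scene","r",228),("side","l",548),("side","r",649),("side","b",292)],[522,-206,148])
fit("boss",16,lambda p:[52,46],[("scene","b",485),("scene","l",213),("side","l",534),("side","r",661),("side","b",548)],[522,-206])
fit("washer",15,lambda p:[p[2],p[2]-5],[("scene","l",199),("scene","r",287),("scene","t",368),("scene","b",447),("side","l",540),("side","r",655),("side","t",393),("side","b",495)],[522,-206,72])
fit("pin",5,lambda p:[p[2]],[("scene","l",207),("scene","t",342),("side","l",580),("side","r",620),("side","t",360)],[522,-206,102])
E
python3 fit.py
```

```text
mouth [ 522.14 -205.18] res px [ 0.1  0.5 -0.1  0.   0.4]
mouth freez [ 522.18 -205.63  149.65] res px [-0.2  0.1 -0.1  0.2  0.1]
boss [ 522.54 -206.72] res px [ 0.3  0.2  0.2 -0.4  0.1]
washer [ 522.25 -207.88   74.21] res px [-0.4  0.6 -0.3  0.1 -0.2  0.3 -0.8  0.9]
pin [ 522.48 -207.8   101.47] res px [-0.1  0.2 -0.1 -0.  -0.1]
```

>>> servo_tool(commands=[[0,0,0,-0.6,-1.9,8,0],[0,0,0,-0.6,-1.9,20,0],[0,0,0,-0.6,-1.9,31,0],[0,0,0,-0.6,-1.9,35,0],[0,0,0,-0.6,-1.9,35,0]])

```text
t: 5.87
tool_pos: [521.0, -209.8, 162.2]
eef_rot: [0.091, 0.996, 0.0, -0.002]
force: [0.4, 0.0, -1.5]
finger_gap: 21.3
finger_force: 59.3
```

>>> servo_tool(commands=[[0,0,0,0,0,3,0],[0,0,0,0,0,6,0],[0,0,0,0,0,9,0],[0,0,0,0,0,12,0],[0,0,0,0,0,14,0]])

```text
t: 6.28
tool_pos: [522.3, -210.3, 150.0]
eef_rot: [0.091, 0.996, 0.0, -0.0]
force: [-0.2, -0.3, -2.3]
finger_gap: 21.1
finger_force: 59.3
```

>>> servo_tool(commands=[[0,0,0,0,0,0,0],[0,0,0,0,0,0,0],[0,0,0,0,0,0,0]])

```text
t: 6.53
tool_pos: [522.5, -210.3, 150.4]
eef_rot: [0.091, 0.996, -0.0, 0.0]
force: [-0.6, -0.1, -1.0]
finger_gap: 21.4
finger_force: 59.3
```

```bash
python3 - <<'E'
from h import *
out=[]
for n in("scene","side"):
    s=state(); i=cams.grab_frame(n); print(s["t"],s["tool_pos"].round(2),s["force"].round(2))
    x0,y0={"scene":(162,178),"side":(284,242)}[n]; out.append(cv2.resize(i[y0:y0+100,x0:x0+66],(396,600),interpolation=cv2.INTER_CUBIC))
cv2.imwrite("pics/pin.png",np.hstack(out)[:,:,::-1])
E
```

```text
6.5333 [ 522.47 -210.33  150.45] [-0.56 -0.09 -0.97]
6.5833 [ 522.48 -210.37  150.47] [ 0.49  0.13 -1.65]
```

View pics/pin.png

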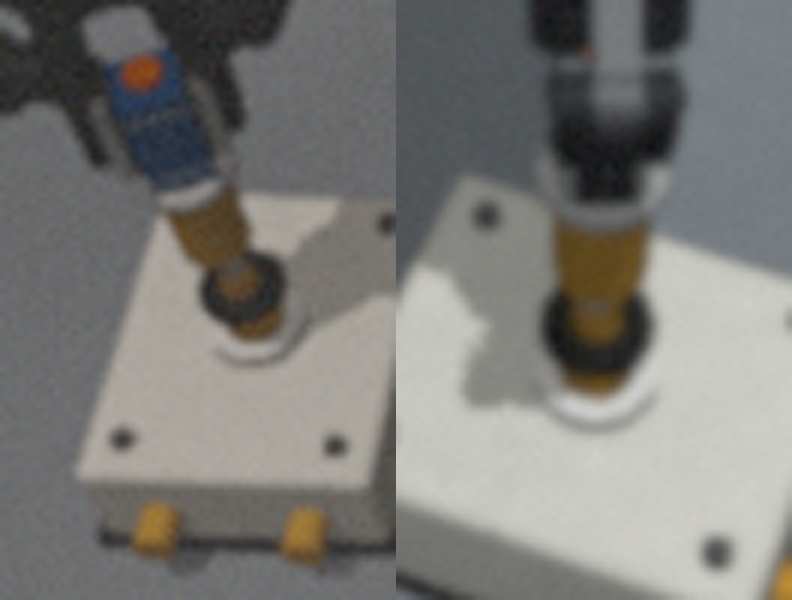

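```bash
sed -i '/^fit(/d; s/162,158,0/162,178,0/; s/284,222,396/284,242,396/' fit.py; cat >> fit.py <<'E'
if __name__=="__main__":
    fit("mouth",12,lambda p:[100.0],[("scene","b",270),("scene","r",251),("side","l",553),("side","r",651)],[522,-206])
    fit("boss",16,lambda p:[52,46],[("scene","b",364),("scene","l",214),("side","l",536),("side","r",660),("side","b",428)],[522,-206])
    fit("washer",15,lambda p:[p[2],p[2]-5],[("scene","l",200),("scene","r",287),("scene","b",326),("side","l",541),("side","r",655),("side","b",377)],[522,-206,72])
E
python3 fit.py
```

```text
mouth [ 522.31 -210.78] res px [ 0.3  0.1 -0.  -0.1]
boss [ 522.64 -206.55] res px [ 0.5  0.1 -0.1 -0.2 -0. ]
washer [ 522.38 -207.61   75.22] res px [-0.5  0.6  0.  -0.4  0.3  0. ]
```

>>> servo_tool(commands=[[0,0,0,0,0,-4,0],[0,0,0,0.3,2.8,-4,0],[0,0,0,0.3,2.8,-4,0],[0,0,0,0.3,2.8,-2,0],[0,0,0,0.3,2.8,0,0]])

```text
t: 7.05
tool_pos: [522.7, -207.4, 150.2]
eef_rot: [0.091, 0.996, 0.0, 0.0]
force: [-0.2, 0.5, -1.5]
finger_gap: 21.4
finger_force: 59.3
```

>>> servo_tool(commands=[[0,0,0,0,0,1,0],[0,0,0,0,0,2,0],[0,0,0,0,0,3,0],[0,0,0,0,0,4,0],[0,0,0,0,0,5,0]])

```text
t: 7.47
tool_pos: [522.6, -207.6, 145.4]
eef_rot: [0.091, 0.996, 0.0, -0.0]
force: [-2.6, 0.5, 2.6]
finger_gap: 21.2
finger_force: 59.6
```

>>> servo_tool(commands=[[0,0,0,0.5,0,0.5,0],[0,0,0,1,0,1,0],[0,0,0,1,0,1.5,0],[0,0,0,1,0,1.5,0]])

```text
t: 7.8
tool_pos: [522.3, -207.5, 144.2]
eef_rot: [0.091, 0.996, -0.0, 0.001]
force: [2.1, -1.2, 0.5]
finger_gap: 21.2
finger_force: 59.6
```

>>> servo_tool(commands=[[0,0,0,-0.4,0,1.5,0],[0,0,0,-0.4,0,3,0],[0,0,0,-0.4,0,4.5,0],[0,0,0,-0.4,0,6,0],[0,0,0,-0.4,0,6,0]])

```text
t: 8.22
tool_pos: [522.1, -207.4, 137.5]
eef_rot: [0.091, 0.996, -0.0, 0.0]
force: [2.4, -0.2, 1.4]
finger_gap: 21.3
finger_force: 59.7
```

>>> servo_tool(commands=[[0,0,0,-0.4,0,1.2,0],[0,0,0,-0.4,0,2.5,0],[0,0,0,-0.4,0,4,0],[0,0,0,-0.4,0,4,0]])

```text
t: 8.55
tool_pos: [522.2, -207.4, 133.4]
eef_rot: [0.091, 0.996, 0.0, -0.0]
force: [1.3, 0.3, 1.9]
finger_gap: 21.0
finger_force: 59.7
```

>>> servo_tool(commands=[[0,0,0,-0.2,0,1,0],[0,0,0,-0.2,0,2,0],[0,0,0,-0.2,0,3,0],[0,0,0,-0.2,0,3,0]])

```text
t: 8.88
tool_pos: [522.3, -207.5, 130.6]
eef_rot: [0.091, 0.996, 0.0, -0.0]
force: [-0.4, 0.4, 4.5]
finger_gap: 21.1
finger_force: 60.1
```

>>> servo_tool(commands=[[0,0,0,0,0,1,0],[0,0,0,0,0,2,0],[0,0,0,0,0,2,0]])

```text
t: 9.13
tool_pos: [522.3, -207.6, 128.7]
eef_rot: [0.091, 0.996, 0.0, -0.0]
force: [-1.3, -0.2, 4.5]
finger_gap: 21.4
finger_force: 60.2
```

>>> servo_tool(commands=[[0,0,0,0,0,1,0],[0,0,0,0,0,2,0],[0,0,0,0,0,2,0]])

```text
t: 9.38
tool_pos: [522.3, -207.6, 126.8]
eef_rot: [0.091, 0.996, -0.0, -0.0]
force: [-0.4, -0.6, 5.1]
finger_gap: 21.3
finger_force: 60.2
```

>>> servo_tool(commands=[[0,0,0,0,0,0.7,0],[0,0,0,0,0,1.5,0],[0,0,0,0,0,1.5,0]])

```text
t: 9.63
tool_pos: [522.4, -207.7, 125.3]
eef_rot: [0.091, 0.996, -0.0, -0.0]
force: [-1.1, 1.0, 5.6]
finger_gap: 21.1
finger_force: 60.3
```

>>> servo_tool(commands=[[0,0,0,0,0,0.5,0],[0,0,0,0,0,1,0],[0,0,0,0,0,1,0]])

```text
t: 9.88
tool_pos: [522.4, -207.7, 124.4]
eef_rot: [0.091, 0.996, -0.0, -0.0]
force: [-0.7, -0.8, 5.2]
finger_gap: 21.2
finger_force: 60.3
```

>>> servo_tool(commands=[[0,0,0,0,0,0.5,0],[0,0,0,0,0,1,0],[0,0,0,0,0,1,0]])

```text
t: 10.13
tool_pos: [522.4, -207.7, 123.7]
eef_rot: [0.091, 0.996, 0.0, -0.0]
force: [-1.6, 0.5, 8.5]
finger_gap: 21.2
finger_force: 60.7
```

>>> servo_tool(commands=[[0,0,0,0,0,0.4,0],[0,0,0,0,0,0.8,0],[0,0,0,0,0,0.8,0]])

```text
t: 10.38
tool_pos: [522.5, -207.8, 123.2]
eef_rot: [0.091, 0.996, 0.0, 0.0]
force: [-1.9, 0.6, 10.5]
finger_gap: 21.0
finger_force: 61.0
```

>>> servo_tool(commands=[[0,0,0,0,0,0.4,0],[0,0,0,0,0,0.8,0],[0,0,0,0,0,1.1,0]])

```text
t: 10.63
tool_pos: [522.5, -207.8, 122.4]
eef_rot: [0.091, 0.996, 0.0, 0.0]
force: [-3.9, 1.4, 15.4]
finger_gap: 21.1
finger_force: 61.4
```

>>> servo_tool(commands=[[0,0,0,0,0,0,0],[0,0,0,0,0,0,0],[0,0,0,0,0,0,0],[0,0,0,0,0,0,0]])

```text
t: 10.97
tool_pos: [522.5, -207.8, 122.4]
eef_rot: [0.091, 0.996, 0.0, 0.0]
force: [-3.6, 1.1, 13.8]
finger_gap: 21.4
finger_force: 61.4
```

>>> servo_tool(commands=[[0,0,0,0,0,0,0],[0,0,0,0,0,0,0],[0,0,0,0,0,0,0],[0,0,0,0,0,0,0],[0,0,0,0,0,0,0]])

```text
t: 11.38
tool_pos: [522.5, -207.8, 122.4]
eef_rot: [0.091, 0.996, 0.0, 0.0]
force: [-3.7, 0.7, 13.8]
finger_gap: 21.6
finger_force: 61.4
```

>>> servo_tool(commands=[[0,0,0,0,0,0,0],[0,0,0,0,0,0,0],[0,0,0,0,0,0,0],[0,0,0,0,0,0,0],[0,0,0,0,0,0,0]])

```text
t: 11.8
tool_pos: [522.5, -207.8, 122.4]
eef_rot: [0.091, 0.996, 0.0, 0.0]
force: [-4.5, 0.9, 13.9]
finger_gap: 21.5
finger_force: 61.4
```

```bash
python3 - <<'E'
from h import *
s=state(); i=cams.grab_frame("scene"); print(s["t"],s["tool_pos"].round(2),s["force"].round(2),s["wrist_torque"].round(3))
a=i[150:250,150:250]; w=cams.grab_frame("wrist")[150:350,210:410]
cv2.imwrite("pics/press.png",np.hstack([cv2.resize(x,(400,400),interpolation=cv2.INTER_CUBIC) for x in(a,w)])[:,:,::-1])
E
```

```text
11.8 [ 522.49 -207.77  122.41] [-4.49  0.91 13.94] [0.211 0.908 0.075]
```

View pics/press.png

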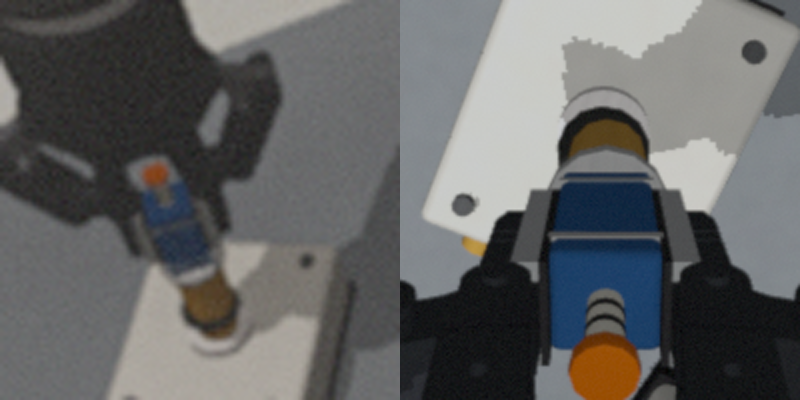

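The rod is out: the orange cap is raised at (605,365) in the right half, with the banded rod showing. Force held at about 14–15 N for more than 1 s, so I lift off.

>>> servo_tool(commands=[[0,0,0,0,0,-3,0],[0,0,0,0,0,-10,0],[0,0,0,0,0,-20,0],[0,0,0,0,0,-30,0],[0,0,0,0,0,-40,0]])

```text
t: 12.32
tool_pos: [522.1, -207.3, 162.0]
eef_rot: [0.091, 0.996, 0.0, -0.001]
force: [-0.0, 0.6, -1.1]
finger_gap: 21.3
finger_force: 59.1
```

>>> servo_tool(commands=[[0,0,0,0,0,-20,0],[0,0,0,0,0,-35,0],[0,0,0,0,0,-38,0],[0,0,0,0,0,-38,0],[0,0,0,0,0,-38,0]])

```text
t: 12.73
tool_pos: [522.2, -207.2, 199.1]
eef_rot: [0.091, 0.996, 0.0, -0.0]
force: [-0.0, -0.2, -2.1]
finger_gap: 21.2
finger_force: 59.2
```

```bash
python3 - <<'E'
from h import *
from scipy.spatial.transform import Rotation as R
s=state(); m=R.from_quat(s["eef_rot"]).as_matrix()
print(s["tool_pos"],m.round(4).tolist(),s["force"]); print("shift",m.T@(np.array([506.6,175.1,200])-s["tool_pos"]))
E
```

```text
[ 522.22731283 -207.17761739  199.06006415] [[-0.9835, 0.1807, -0.0004], [0.1807, 0.9835, 0.0004], [0.0005, 0.0003, -1.0]] [-0.0382877  -0.20576124 -2.05041011]
shift [ 84.45574361 373.15931459  -0.79148221]
```

>>> servo_tool(commands=[[0,0,0,8,37,0,0],[0,0,0,17,75,0,0],[0,0,0,25,112,0,0],[0,0,0,34,150,0,0],[0,0,0,42,187,0,0]])

```text
t: 13.15
tool_pos: [513.7, -14.1, 198.2]
eef_rot: [0.091, 0.996, -0.0, -0.001]
force: [1.1, -0.1, -1.1]
finger_gap: 21.1
finger_force: 59.3
```

>>> servo_tool(commands=[[0,0,0,9,38,0,0],[0,0,0,17,76,0,0],[0,0,0,26,114,0,0],[0,0,0,34,150,0,0],[0,0,0,40,174,0,0]])

```text
t: 13.57
tool_pos: [505.7, 166.6, 198.2]
eef_rot: [0.089, 0.996, 0.0, -0.001]
force: [-0.1, -0.1, -0.6]
finger_gap: 21.6
finger_force: 59.2
```

>>> servo_tool(commands=[[0,0,0,2,8,0,0],[0,0,0,2.4,12,0,0],[0,0,0,2.4,12,20,0],[0,0,0,2.4,12,40,0],[0,0,0,2.4,12,50,0]])

```text
t: 13.98
tool_pos: [505.9, 172.3, 146.9]
eef_rot: [0.092, 0.996, -0.001, -0.001]
force: [0.2, -0.3, -0.6]
finger_gap: 21.3
finger_force: 59.3
```

>>> servo_tool(commands=[[0,0,0,0,0,20,0],[0,0,0,0,0,35,0],[0,0,0,0,0,45,0],[0,0,0,0,0,50,0],[0,0,0,0,0,50,0]])

```text
t: 14.4
tool_pos: [506.6, 173.5, 98.5]
eef_rot: [0.091, 0.996, -0.001, -0.001]
force: [-0.2, 0.2, -1.5]
finger_gap: 21.5
finger_force: 59.3
```

>>> servo_tool(commands=[[0,0,0,0,0,0,0],[0,0,0,0,0,0,0],[0,0,0,0,0,0,0]])

```text
t: 14.65
tool_pos: [507.7, 174.8, 100.3]
eef_rot: [0.091, 0.996, 0.0, 0.001]
force: [0.7, 1.0, -1.0]
finger_gap: 21.6
finger_force: 59.3
```

>>> servo_tool(commands=[[0,0,0,0.7,0.2,5,0],[0,0,0,0.7,0.2,11,0],[0,0,0,0.7,0.2,17,0],[0,0,0,0.7,0.2,23,0],[0,0,0,0.7,0.2,27,0]])

```text
t: 15.07
tool_pos: [505.9, 174.8, 71.3]
eef_rot: [0.091, 0.996, -0.0, -0.0]
force: [1.3, 0.3, -2.4]
finger_gap: 20.9
finger_force: 59.3
```

>>> servo_tool(commands=[[0,0,0,0,0,3,0],[0,0,0,0,0,6,0],[0,0,0,0,0,9,0],[0,0,0,0,0,11,0],[0,0,0,0,0,11,0]])

```text
t: 15.48
tool_pos: [506.2, 174.8, 61.0]
eef_rot: [0.091, 0.996, -0.0, -0.0]
force: [-0.2, 0.3, -1.2]
finger_gap: 21.3
finger_force: 59.3
```

>>> servo_tool(commands=[[0,0,0,0,0,0.5,0],[0,0,0,0,0,1,0],[0,0,0,0,0,1.2,0],[0,0,0,0,0,1.2,0]])

```text
t: 15.82
tool_pos: [506.6, 175.0, 60.5]
eef_rot: [0.091, 0.996, 0.0, 0.0]
force: [-0.1, -0.6, 0.2]
finger_gap: 21.2
finger_force: 59.8
```

>>> servo_tool(commands=[[0,0,0,0,0,0.5,0],[0,0,0,0,0,0.5,0],[0,0,0,0,0,0.5,30],[0,0,0,0,0,0.5,40],[0,0,0,0,0,0.5,60]], squeeze=20)

```text
t: 16.23
tool_pos: [506.5, 175.0, 59.7]
eef_rot: [0.091, 0.996, 0.0, 0.0]
force: [-0.0, 0.3, 0.5]
finger_gap: 45.1
finger_force: 0.0
```

>>> servo_tool(commands=[[0,0,0,0,0,0,90],[0,0,0,0,0,0,100],[0,0,0,0,0,0,100],[0,0,0,0,0,-5,100],[0,0,0,0,0,-15,100]])

```text
t: 16.65
tool_pos: [505.6, 174.6, 74.3]
eef_rot: [0.091, 0.996, -0.001, -0.001]
force: [-0.4, 0.2, -0.3]
finger_gap: 85.2
finger_force: 0.0
```

>>> servo_tool(commands=[[0,0,0,0,0,-30,100],[0,0,0,0,0,-60,100],[0,0,0,0,0,-90,100],[0,0,0,0,0,-115,100],[0,0,0,0,0,-130,100]])

```text
t: 17.07
tool_pos: [507.7, 175.2, 208.8]
eef_rot: [0.091, 0.996, 0.001, 0.002]
force: [0.2, -1.0, -0.6]
finger_gap: 85.9
finger_force: 0.0
```

>>> servo_tool(commands=[[0,0,0,0,0,0,100],[0,0,0,0,0,0,100],[0,0,0,0,0,0,100]])

```text
t: 17.32
tool_pos: [505.9, 174.8, 204.4]
eef_rot: [0.091, 0.996, -0.0, -0.0]
force: [-0.2, -0.4, -0.0]
finger_gap: 85.6
finger_force: 0.0
```

```bash
python3 - <<'E'
from h import *
s=state(); print(s["t"],s["tool_pos"].round(1))
a=cams.grab_frame("side"); b=cams.grab_frame("scene"); w=cams.grab_frame("wrist")
x=cv2.resize(a[90:190,220:320],(400,400),interpolation=cv2.INTER_CUBIC)
y=cv2.resize(b[90:190,305:405],(400,400),interpolation=cv2.INTER_CUBIC)
lo=np.hstack([cv2.resize(q,(320,200),interpolation=cv2.INTER_AREA) for q in(b,w)]); lo=np.pad(lo,((0,0),(0,160),(0,0)))
cv2.imwrite("pics/end.png",np.vstack([np.hstack([x,y]),lo])[:,:,::-1])
E
```

```text
17.3167 [505.9 174.8 204.4]
```

View pics/end.png

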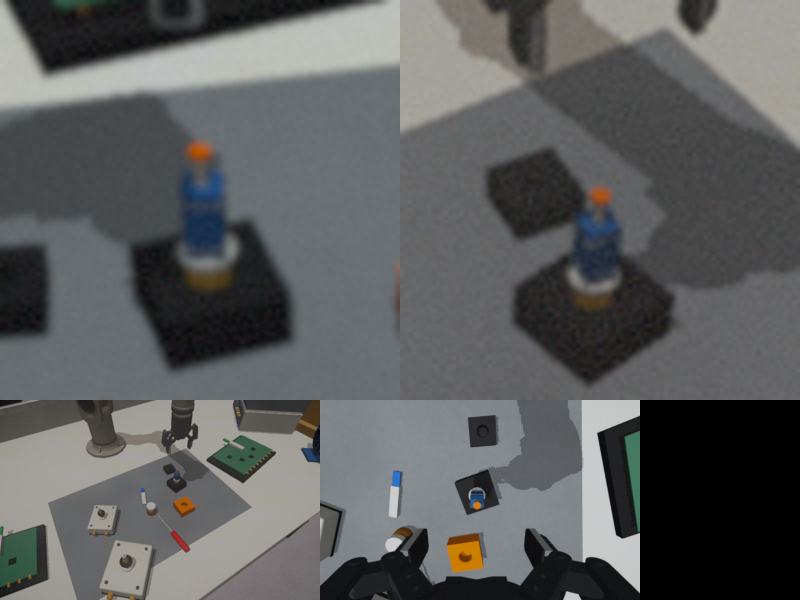

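The gauge stands upright and home in the larger black stand. The rod is still out, with the orange cap at (200,150) left and (600,195) right. The gripper is clear and the bystanders are in place.

```bash
python3 -c "
from bench import workorder; print(workorder.finish_job())"
```

```text
the job is handed in; nothing more can be done
None
```

I pressed the gauge onto the smaller unit's valve, with readings of about 14–15 N for over a second, then stood it back upright and home in the larger black stand with its rod still out, and handed the job in at about 17 s; the final pictures show the other things still in place, but no verdict came back.

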